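# Mesh the mixer beater in its drive socket and hold it home

### The arm

A 7-joint arm with a two-finger parallel gripper is mounted at the origin on the work surface. World frame = base frame: x ahead of the robot, y to its left, z up, the work surface at z = 0. Lengths are in m, angles in degrees, forces in N, time in s.
With the tool pointing down it reaches from about 0.425 to 0.95 m from the base axis. Payload 4.7 kg.
Tool frame: the origin (TCP) lies between the finger pads; the fingertips stand 19 mm ahead of it and the grasp point (between the pads) is the TCP (r.tip_extent is the distance from the TCP to the fingertips, in m); y points along the fingers, z is the direction in which the jaws open and shut, and the axes are right-handed (so a half turn about y gives the same grasp; the last joint's range is limited). The gripper opens to 87 mm and grips with 3 to 60 N. Pads are 19 mm wide; open, the fingers measure 117 mm over their backs; the gripper's body (75 mm by 190 mm) begins 51 mm behind the grasp point.
Start: joints at [-68.291, 26.849, -2.785, 87.806, 1.381, 65.374, -4.715], TCP at [0.268, 0.62, 0.242] pointing down, gripper open.
Joint ranges: [-148.3, 148.3], [-19.14, 114.17], [-79.39, 73.82], [5.75, 140.21], [-59.74, 239.74], [12.07, 113.84], [-152.46, 152.46]. Speed limits (degrees/s): [147.25, 147.25, 180, 180, 180, 180, 180].

### API

Orientations are given as [roll, pitch, yaw] about the fixed x, y, z axes, in that order (R = Rz(yaw) Ry(pitch) Rx(roll)).
In Python, from rig import r, viewer, finder gives the robot as it stands.
- The arm moves only by the tool arm_command, never from a script. Its argument "increments" is a list of rows, each an object with "twist": the turn, a rotation vector about the world's x, y, z in rad, a list of three; "offset": the shift along the world's x, y, z in m, a list of three; "hand": the gripper's target within -1 to 1 (shut at 1, half-way at 0, fully open at -1). In form: [{"twist": [ax, ay, az], "offset": [tx, ty, tz], "hand": hand}, ...]. A call has 1 to 20 rows; each row is the pose to reach, as a shift and turn from the pose measured when the call began; what a row does not reach only later rows make up. A row lasts 1/10 s, in which the tool goes at most 50 mm and 8.59 degrees, less where a joint would pass 70% of its speed; a pose out of reach is approached as far as the arm can. A call with a gripper value outside its range is refused whole. The fingers move at their own pace and stop on an object; the grip force is fixed at half the most. Time passes only in rows, so rows that repeat a pose let the fingers close. It gives the time, the measured TCP pose, the force and the opening at its end, in the units of the state.
- r.state(): the state, without advancing time (a new reading comes with each control period).
- viewer.get_image(name): name is "scene" or "top"; returns (picture, depth): 384x512x3 uint8, red, green, blue; 384x512 float32, m along the optical axis (not along the pixel's ray), 0 where there is no reading.
- viewer.camera_params(name): a dict with "fx", "fy", "cx", "cy" (pixels), "eye" and "rotation" of the camera in the world. Camera axes: x right, y down, z forward; pixel columns grow to the right and rows downward; lengths in m; the calibration is good to about 2 mm. A picture is of the moment at which its call begins. camera_params takes no time and is no camera call.
- r.hand_in(): hands the job in, once; it reports no verdict.
Trained networks look in the newest picture that a camera, given by its name, has taken for a name from the list of things; names that differ only in an ending like _2 or _b are one class to them, and where a whole thing is asked for, a point or a joint stands for the part that bears it (a point fixed in the world has none). Each returns a list of dicts, best first, with "conf" (0 to 1); they miss things now and then, are a little off and sometimes report something else, mostly with a low value. They report only what shows in the picture. A call takes as long as a camera call. They do not tell look-alikes from the thing itself.
- finder.spot_in(camera, query): "point" ([x, y, z] in m, in world coordinates, good to about 4 mm: the middle of the surface that is visible of it).
- finder.regions_of(camera, query): "region" (384x512 bool, what is visible of it).
The state is a dict: "t": time; "qpos": joint angles; "qvel": joint speeds; "tau": joint torques, N m; "tcp_pos": TCP position; "eef_rot": TCP orientation; "wrist_force": force on the tool from outside, world axes, zero at the start; "ft_torque": the same for the moment, N m; "width": finger opening in m.
Only numpy, scipy, OpenCV 4.12 (cv2) and the standard library are available. Lean on these libraries where they do the work, as an engineer would, in place of code of your own. Each camera call takes 0.05 s, during which the arm holds its last target. There are 200 camera calls.

### The job

Slide the mixer base's blue dust shutter fully open by its yellow grip, so that the drive socket is uncovered. Then lift the paddle beater out of its grey stand by its square orange head, turn it until its four splines line up with the cross-shaped socket, and push it fully home against the ejector spring, upright, with its orange collar flush on the brass hub. Finish while still gripping the head and pressing the beater down there (released, it springs back up); leave the two tubs and the carton where they are.

Things in the scene. Friction and masses are not known exactly. Their poses are not given: they have to be found in the camera images.
- mixer_base: White mixer base, fixed on the bench, 170 (x) x 250 (y) x 100 mm high; origin: centre of its underside; black control panel on its -x side. The drive socket's axis is at its local x 0, y -50 mm; the hub stands 2 mm proud of its deck. Position and yaw vary; it may stand left or right of the robot's middle.
- socket (a point): Centre of the cross-shaped socket's mouth, in the top face of a square brass hub (48 x 48 mm) 102 mm above the bench, under the blue shutter until it is opened. z up; the two slots, 11.5 mm wide, 40 mm end to end, over 40 mm deep, lie along its x and y, parallel to the hub's sides. The hub's angle varies; a geared motor holds it (0.5 N m to turn).
- ejector (a joint): How far the red spring ejector pin (11 mm thick, on the socket's axis, its top 12 mm below the hub's face) is pushed down, in m: 0 free, 0.014 when the beater is fully home. It pushes back with 5 N at first touch, about 9 N at home.
- shutter (a joint): Opening of the blue dust shutter, in m: 0 covers the socket centrally, 0.075 fully open at its stop. It slides along the mixer base's local +y with 2 N friction and stays where it is left. Its plate, 66 (x) x 64 (y) x 5 mm, lies 103 to 108 mm above the bench. It starts 0 to 0.015 open.
- shutter_grip (a point): Centre of the top of the shutter's yellow grip, a block 40 mm (mixer base's x) x 16 mm (its y, the sliding direction) standing 34 mm above the blue plate; this point is 142 mm above the bench. Axes parallel to the mixer base's. It moves with the shutter.
- stand: Grey ring-shaped stand, fixed on the bench: 90 mm outside, 42 mm bore, 40 mm high; origin: centre of its underside. At the start the beater stands upright in it, splines in the bore, collar resting on its rim.
- beater: Paddle beater, 0.16 kg, upright; origin: centre of its foot's underside, z up. Cross-shaped spline foot 0-26 mm (ribs 8 mm thick, 36 mm end to end, along its x and y; fits at any quarter turn); orange collar 52 mm wide, 26-32 mm; stem; white paddle 70 (x) x 5 mm, 43-73 mm; square head 85-130 mm. Origin 14 mm above the bench in the stand (any yaw), 26 mm below the hub's face when home.
- beater_head (a point): Centre of the beater's square orange head, 24 x 24 mm across (sides along the beater's x and y) and 45 mm high, 107.5 mm above the beater's origin; the place to grip it.
- tub_pink: Bystander: pink tub with lid, 90 mm across, 100 mm high; origin: centre of its underside. Leave alone.
- tub_green: Bystander: white tub with green lid, 90 mm across, 100 mm high; origin: centre of its underside. Leave alone.
- carton: Bystander: cardboard carton 70 x 110 x 60 mm; origin: centre of its underside. Leave alone.
Things that resemble listed ones, but are neither listed nor needed, are in the scene too. Leave any purple look-alike of the beater alone.

How it is judged (in metres and radians):
On the way, in this order (a step that is already met when the one before it is completed fails the run):
1. the shutter is slid open to its stop (value of joint shutter above 0.068 m), for 0.2 s.
2. the beater is lifted out of its stand (z of beater in the frame of stand above 0.045 m), for 0.1 s.
At the end, for the whole second after the job is handed in: Shutter over 66 mm open; beater meshed and at rest: collar within 2.5 mm of the hub, within 5 mm of the socket axis, tilt under 0.08 rad, ribs within 0.2 rad of the slots, ejector down over 11.5 mm; fingers still hold it (over 4 N, grasp point within 35 mm of the head centre) (value of joint shutter above 0.066 m and z of beater in the frame of socket below -0.0235 m and horizontal distance between beater and socket below 0.005 m and angle between beater's own z axis and vertical below 0.08 rad and (angle between the x axis of beater and the x axis of socket, either way round below 0.2 rad or angle between the x axis of beater and the y axis of socket, either way round below 0.2 rad) and value of joint ejector above 0.0115 m and contact force between the fingers and beater above 4 N and distance between the grasp point and beater_head below 0.035 m and linear speed of beater below 0.02 m/s); the arm keeps its last pose, push and grip.
It fails at once if a tub or the carton is moved more than 25 mm (distance of any of tub_pink, tub_green, carton from where it was at the start of the episode above 0.025 m).
It also fails if it takes over 54 s, if anything falls off the work surface, if the arm or the gripper's body presses on something with over 40 N, if the wrist force passes 120 N, or if a joint passes its speed limit or range.

## Working session

There is one attempt and no reset: what is moved stays moved. The work goes in short steps, Python scripts to look and compute and a tool call to move; the robot and the scene stay as the last step left them, time stands still between calls to the robot, and variables do not carry over. Pictures are saved under pics/ and viewed, about 8 in all and at most 12, crops included, and the job is handed in when it is done.

Besides the shell and the picture viewer there is one more tool, called after "Emit:" by a JSON object that holds its "method" and its "body", one argument or row to a line. arm_command: Moves the arm, as the interface text tells. Its arguments: {"type":"object","properties":{"increments":{"type":"array","items":{"type":"object","properties":{"twist":{"type":"array","items":{"type":"number"}},"offset":{"type":"array","items":{"type":"number"}},"hand":{"type":"number"}}}}},"required":["increments"]}

```bash
mkdir -p pics; cat > h.py <<'E'
import numpy as np, cv2
from rig import r, viewer, finder
def pts(cam, d):
    p=viewer.camera_params(cam); v,u=np.indices(d.shape)
    P=np.stack([(u-p["cx"])/p["fx"]*d,(v-p["cy"])/p["fy"]*d,d],-1)
    return P@np.array(p["rotation"]).T+np.array(p["eye"])
def save(n,im): cv2.imwrite("pics/"+n,cv2.cvtColor(im,cv2.COLOR_RGB2BGR))
E
python3 - <<'E'
from h import *
s=r.state(); print({k:np.round(s[k],3) for k in s})
for c in ("scene","top"):
    im,d=viewer.get_image(c); save(c+"0.png",im); np.savez(c+"0.npz",im=im,d=d)
    p=viewer.camera_params(c);print(c,p)
    for q in ("mixer_base","shutter_grip","beater","beater_head","stand","tub_pink","tub_green","carton"):
        print(q,[(round(o["conf"],2),np.round(o["point"],3).tolist()) for o in finder.spot_in(c,q)])
E
```

```text
{'t': np.float64(0.0), 'qpos': array([-68.288,  26.898,  -2.784,  87.873,   1.382,  65.374,  -4.715]), 'qvel': array([-0.135, -0.039, -0.034, -0.175, -0.049,  0.063, -0.065]), 'tau': array([-0.0000e+00, -5.0798e+01, -8.1000e-02, -2.3615e+01, -6.1000e-02,
        3.8000e-02,  0.0000e+00]), 'tcp_pos': array([0.267, 0.619, 0.241]), 'eef_rot': array([-9.0111e+01, -5.0000e-03, -2.3365e+01]), 'wrist_force': array([ 0.037, -0.897,  0.217]), 'ft_torque': array([ 0.019, -0.008,  0.015]), 'width': np.float64(0.087)}
scene {'fx': 466.2734498366316, 'fy': 466.2734498366316, 'cx': 253.4445179332665, 'cy': 188.07050437050137, 'eye': array([1.11267042, 0.74096199, 1.04080342]), 'rotation': array([-137.53868767,   -0.20262542,  147.11590345])}
mixer_base [(0.61, [0.561, -0.125, 0.099])]
shutter_grip [(0.85, [0.543, -0.191, 0.107])]
beater [(0.8, [0.619, 0.081, 0.062]), (0.77, [0.575, 0.211, 0.075]), (0.58, [0.561, 0.345, 0.057])]
beater_head [(0.89, [0.622, 0.078, 0.057]), (0.61, [0.564, 0.347, 0.059])]
stand [(0.65, [0.59, 0.232, 0.042]), (0.52, [0.575, 0.21, 0.074])]
tub_pink [(0.71, [0.636, -0.45
[... 256 characters left out ...]
3727286, 'cy': 192.48650195818252, 'eye': array([0.43143616, 0.01319839, 1.45337772]), 'rotation': array([-170.72627327,   -0.79196916,  -90.25723824])}
mixer_base [(0.88, [0.536, -0.166, 0.101])]
shutter_grip [(0.54, [0.532, -0.216, 0.109]), (0.24, [0.666, 0.42, 0.104])]
beater [(0.75, [0.561, 0.202, 0.069]), (0.71, [0.549, 0.34, 0.031]), (0.55, [0.53, -0.213, 0.108]), (0.53, [0.608, 0.067, 0.046])]
beater_head [(0.6, [0.552, 0.337, 0.036]), (0.51, [0.56, 0.207, 0.073]), (0.43, [0.607, 0.068, 0.045])]
stand [(0.75, [0.556, 0.206, 0.042]), (0.51, [0.671, 0.423, 0.102])]
tub_pink [(0.92, [0.621, -0.468, 0.098])]
tub_green [(0.66, [0.669, 0.422, 0.102])]
carton [(0.59, [0.773, -0.001, 0.062])]
```

```bash
python3 -c "
import cv2,numpy as np
a=cv2.imread('pics/scene0.png');b=cv2.imread('pics/top0.png')
cv2.imwrite('pics/both0.png',cv2.resize(np.vstack([a,b]),None,fx=.78,fy=.78))"
```

```text
(no output)
```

View pics/both0.png

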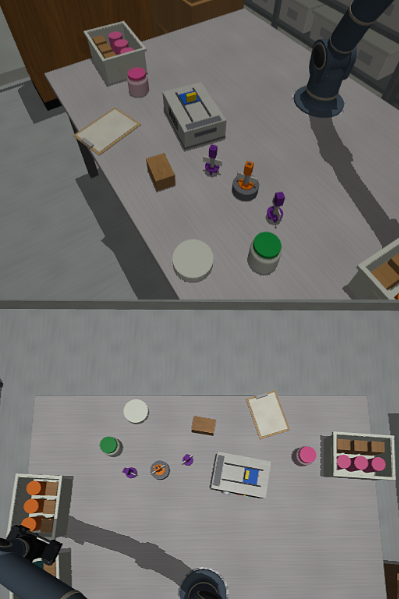

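```bash
cat > h.py <<'E'
import numpy as np, cv2
from scipy.spatial.transform import Rotation as Ro
from rig import r, viewer, finder
def pts(cam, d):
    p=viewer.camera_params(cam); v,u=np.indices(d.shape)
    P=np.stack([(u-p["cx"])/p["fx"]*d,(v-p["cy"])/p["fy"]*d,d],-1)
    return P@Ro.from_euler('xyz',p["rotation"],degrees=True).as_matrix().T+np.array(p["eye"])
def save(n,im): cv2.imwrite("pics/"+n,cv2.cvtColor(im,cv2.COLOR_RGB2BGR))
def rect(xy):
    (c,s,a)=cv2.minAreaRect((xy*1000).astype(np.float32)); return "rect c %s size %s ang %.1f n %d"%(np.round(np.array(c)/1000,4),np.round(s,1),a,len(xy))
def masks(im):
    h=cv2.cvtColor(im,cv2.COLOR_RGB2HSV).astype(int); H,S,V=h[...,0],h[...,1],h[...,2]
    return dict(orange=(H>4)&(H<18)&(S>170)&(V>90),yellow=(H>20)&(H<33)&(S>140)&(V>90),blue=(H>100)&(H<125)&(S>150)&(V>60))
E
python3 - <<'E'
from h import *
for c in ("scene","top"):
    z=np.load(c+"0.npz"); im,d=z["im"],z["d"]; P=pts(c,d); M=masks(im)
    print(c)
    def roi(x0,x1,y0,y1,z0,z1): return (d>0)&(P[...,0]>x0)&(P[...,0]<x1)&(P[...,1]>y0)&(P[...,1]<y1)&(P[...,2]>z0)&(P[...,2]<z1)
    tab=roi(.4,.8,.25,.35,-.02,.015); print("table z",np.median(P[tab][:,2]))
    b=roi(.4,.7,-.33,0,.085,.115); print("base",rect(P[b][:,:2]),np.median(P[b][:,2]))
    y=roi(.4,.7,-.33,0,.05,.2)&M["yellow"]; print("yellow all",rect(P[y][:,:2]),np.percentile(P[y][:,2],[5,50,95]))
    y&=P[...,2]>.134; print("yellow top",rect(P[y][:,:2]))
    y=roi(.4,.7,-.33,0,.095,.12)&M["blue"]; print("blue",rect(P[y][:,:2]),np.median(P[y][:,2]))
    o=roi(.5,.65,.13,.28,.02,.2)&M["orange"]; print("orange",o.sum(),np.percentile(P[o][:,2],[5,50,95]))
    o1=o&(P[...,2]>.137); print("head top",rect(P[o1][:,:2])); 
    o1=o&(P[...,2]>.1); print("head",rect(P[o1][:,:2]))
    o1=roi(.48,.66,.1,.3,.033,.047)&~o; print("ring",rect(P[o1][:,:2]))
    for w,rg in (("base",(.4,.7,-.33,0,.03,.2)),("stand",(.48,.66,.13,.28,.02,.2))):
        v,u=np.nonzero(roi(*rg)); a=im[v.min()-5:v.max()+6,u.min()-5:u.max()+6]
        save(f"{c}_{w}.png",cv2.resize(a,(390,290),interpolation=cv2.INTER_CUBIC))
a=[[cv2.imread(f"pics/{c}_{w}.png") for w in("base","stand")] for c in ("scene","top")]
cv2.imwrite("pics/crops.png",np.vstack([np.hstack(x) for x in a]))
E
```

```text
scene
table z 0.0007583245667155403
base rect c [ 0.5396 -0.1732] size [258.1 172.8] ang 79.5 n 3203 0.10099307312058758
yellow all rect c [ 0.5254 -0.2108] size [74.4 36.5] ang 60.5 n 111 [0.11648853 0.13381428 0.14449503]
yellow top rect c [ 0.5367 -0.1915] size [20.8 37.4] ang 75.9 n 55
blue rect c [ 0.5307 -0.2186] size [77.7 68.2] ang 78.0 n 140 0.10905500570568466
orange 280 [0.044358   0.05049288 0.14579675]
head top rect c [0.5684 0.2069] size [25.1 23.1] ang 32.3 n 66
head rect c [0.5689 0.2073] size [26.3 23. ] ang 32.8 n 135
ring rect c [0.5714 0.2113] size [79.9 87.8] ang 58.1 n 395
top
table z 0.00032385225197284484
base rect c [ 0.5379 -0.172 ] size [251.3 172.5] ang 79.1 n 3292 0.10060663281334703
yellow all rect c [ 0.4986 -0.1902] size [ 15.  109.6] ang 86.4 n 49 [0.09206418 0.14116094 0.14571415]
yellow top rect c [ 0.5354 -0.1933] size [14.6 36.8] ang 81.5 n 46
blue rect c [ 0.5314 -0.2151] size [60.9 67.5] ang 79.9 n 246 0.10790128327081994
orange 103 [0.04157132 0.04771903 0.14642685]
head top rect c [0.5667 0.207 ] size [22.6 21.2] ang 27.2 n 33
head rect c [0.5661 0.2065] size [22.5 21.9] ang 32.2 n 37
ring rect c [0.5658 0.208 ] size [88.2 86.5] ang 71.3 n 285
```

View pics/crops.png

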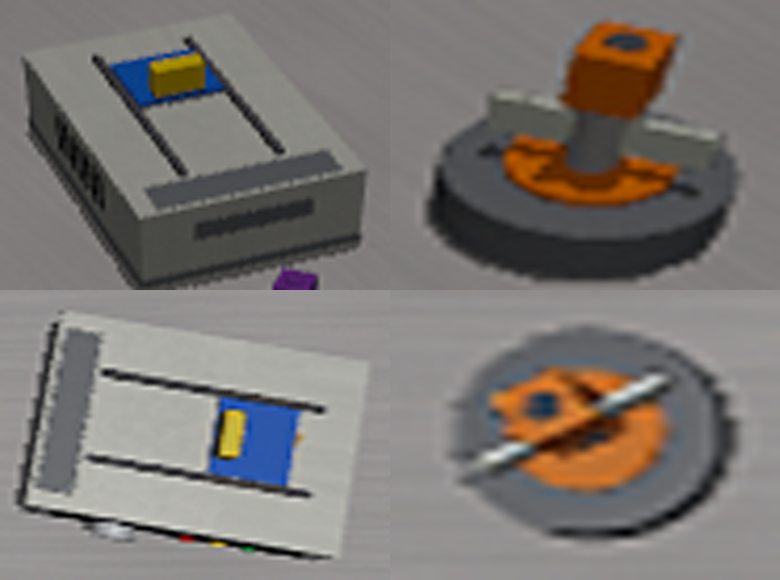

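Emit:
{"method": "arm_command", "body": {
  "increments": [
    {"twist":[0,0,0.1],"offset":[0.02,-0.03,0.02],"hand":-0.2},
    {"twist":[0,0,0.223],"offset":[0.283,-0.47,0.02],"hand":-0.2},
    {"twist":[0,0,0.223],"offset":[0.283,-0.47,0.02],"hand":-0.2},
    {"twist":[0,0,0.223],"offset":[0.283,-0.47,0.02],"hand":-0.2},
    {"twist":[0,0,0.223],"offset":[0.283,-0.47,0.02],"hand":-0.2},
    {"twist":[0,0,0.223],"offset":[0.283,-0.47,0.02],"hand":-0.2},
    {"twist":[0,0,0.223],"offset":[0.283,-0.47,0.02],"hand":-0.2},
    {"twist":[0,0,0.223],"offset":[0.283,-0.47,0.02],"hand":-0.2},
    {"twist":[0,0,0.223],"offset":[0.283,-0.47,0.02],"hand":-0.2},
    {"twist":[0,0,0.223],"offset":[0.283,-0.47,0.02],"hand":-0.2},
    {"twist":[0,0,0.223],"offset":[0.283,-0.47,0.02],"hand":-0.2},
    {"twist":[0,0,0.223],"offset":[0.269,-0.8115,0],"hand":-0.2},
    {"twist":[0,0,0.223],"offset":[0.269,-0.8115,0],"hand":-0.2},
    {"twist":[0,0,0.223],"offset":[0.269,-0.8115,0],"hand":-0.2},
    {"twist":[0,0,0.223],"offset":[0.269,-0.8115,0],"hand":-0.2},
    {"twist":[0,0,0.223],"offset":[0.269,-0.8115,0],"hand":-0.2},
    {"twist":[0,0,0.223],"offset":[0.269,-0.8115,0],"hand":-0.2},
    {"twist":[0,0,0.223],"offset":[0.269,-0.8115,0],"hand":-0.2},
    {"twist":[0,0,0.223],"offset":[0.269,-0.8115,0],"hand":-0.2},
    {"twist":[0,0,0.223],"offset":[0.269,-0.8115,0],"hand":-0.2}
  ]
}}

```text
t: 2.9
tcp_pos: [0.5362, -0.1935, 0.2415]
eef_rot: [-90.0, 0.0, -10.8]
wrist_force: [0.3, 0.2, -0.6]
width: 0.0524
```

Emit:
{"method": "arm_command", "body": {
  "increments": [
    {"twist":[0,0,0],"offset":[0,0.001,-0.05],"hand":-0.2},
    {"twist":[0,0,0],"offset":[0,0.001,-0.085],"hand":-0.2},
    {"twist":[0,0,0],"offset":[0,0.001,-0.11],"hand":-0.2},
    {"twist":[0,0,0],"offset":[0,0.001,-0.11],"hand":-0.2},
    {"twist":[0,0,0],"offset":[0,0.001,-0.11],"hand":1},
    {"twist":[0,0,0],"offset":[0,0.001,-0.11],"hand":1},
    {"twist":[0,0,0],"offset":[0,0.001,-0.11],"hand":1},
    {"twist":[0,0,0],"offset":[0,0.001,-0.11],"hand":1},
    {"twist":[0,0,0],"offset":[0,0.001,-0.11],"hand":1}
  ]
}}

```text
t: 3.8
tcp_pos: [0.5363, -0.1928, 0.132]
eef_rot: [-90.0, -0.0, -10.8]
wrist_force: [-0.1, -1.8, 0.8]
width: 0.0202
```

Emit:
{"method": "arm_command", "body": {
  "increments": [
    {"twist":[0,0,0],"offset":[0,0,0],"hand":1},
    {"twist":[0,0,0],"offset":[0,0,0],"hand":1},
    {"twist":[0,0,0],"offset":[0.002,0.01,0],"hand":1},
    {"twist":[0,0,0],"offset":[0.0045,0.024,0],"hand":1},
    {"twist":[0,0,0],"offset":[0.007,0.037,0],"hand":1},
    {"twist":[0,0,0],"offset":[0.0095,0.05,0],"hand":1},
    {"twist":[0,0,0],"offset":[0.0115,0.06,0],"hand":1},
    {"twist":[0,0,0],"offset":[0.012,0.064,0],"hand":1},
    {"twist":[0,0,0],"offset":[0.012,0.064,0],"hand":1}
  ]
}}

```text
t: 4.7
tcp_pos: [0.5483, -0.1292, 0.132]
eef_rot: [-90.1, -0.1, -10.8]
wrist_force: [-1.0, -4.9, -0.9]
width: 0.0158
```

Emit:
{"method": "arm_command", "body": {
  "increments": [
    {"twist":[0,0,0],"offset":[0.0006,0.003,0],"hand":1},
    {"twist":[0,0,0],"offset":[0.001,0.006,0],"hand":1},
    {"twist":[0,0,0],"offset":[0.0015,0.009,0],"hand":1},
    {"twist":[0,0,0],"offset":[0.0015,0.009,0],"hand":1}
  ]
}}

```text
t: 5.1
tcp_pos: [0.5483, -0.1288, 0.1319]
eef_rot: [-90.8, -0.1, -11.1]
wrist_force: [-1.6, -18.8, -3.1]
width: 0.0157
```

Emit:
{"method": "arm_command", "body": {
  "increments": [
    {"twist":[0,0,0],"offset":[0,0,0],"hand":-0.2},
    {"twist":[0,0,0],"offset":[0,0,0],"hand":-0.2},
    {"twist":[0,0,0],"offset":[0,0,0],"hand":-0.2},
    {"twist":[0,0,0],"offset":[0,0,0.05],"hand":-0.2},
    {"twist":[0,0,0],"offset":[0,0,0.1],"hand":-0.2},
    {"twist":[0,0,0],"offset":[0.0,0.15,0.13],"hand":-0.2},
    {"twist":[0,0,0],"offset":[0,0.22,0.13],"hand":-0.2},
    {"twist":[0,0,0],"offset":[0,0.26,0.13],"hand":-0.2},
    {"twist":[0,0,0],"offset":[0,0.26,0.13],"hand":-0.2},
    {"twist":[0,0,0],"offset":[0,0.26,0.13],"hand":-0.2},
    {"twist":[0,0,0],"offset":[0,0.26,0.13],"hand":-0.2},
    {"twist":[0,0,0],"offset":[0,0.26,0.13],"hand":-0.2}
  ]
}}

```text
t: 6.3
tcp_pos: [0.5475, 0.1356, 0.2619]
eef_rot: [-90.7, -0.1, -10.6]
wrist_force: [0.2, -0.9, -0.0]
width: 0.0521
```

```bash
python3 - <<'E'
from h import *
out=[]
for c in ("scene","top"):
    im,d=viewer.get_image(c); save(c+"1.png",im); P=pts(c,d); np.savez(c+"1.npz",im=im,d=d)
    M=masks(im); 
    def roi(x0,x1,y0,y1,z0,z1): return (d>0)&(P[...,0]>x0)&(P[...,0]<x1)&(P[...,1]>y0)&(P[...,1]<y1)&(P[...,2]>z0)&(P[...,2]<z1)
    b=roi(.4,.7,-.33,0,.085,.107); print(c,"base",rect(P[b][:,:2]))
    print([(round(o["conf"],2),np.round(o["point"],3).tolist()) for o in finder.spot_in(c,"socket")])
    # rectified metric patch of plane z=.102 around the socket, 1 px = 0.2 mm; up = +x, left = +y
    p=viewer.camera_params(c); R=Ro.from_euler('xyz',p["rotation"],degrees=True).as_matrix()
    n=400; i,j=np.indices((n,n)); W=np.stack([.530+(n/2-i)*.00025,-.222+(n/2-j)*.00025,np.full((n,n),.102)],-1)
    Q=(W-p["eye"])@R; mx=(Q[...,0]/Q[...,2]*p["fx"]+p["cx"]).astype(np.float32); my=(Q[...,1]/Q[...,2]*p["fy"]+p["cy"]).astype(np.float32)
    a=cv2.remap(im,mx,my,cv2.INTER_CUBIC); out.append(a)
save("sock.png",np.hstack(out))
E
```

```text
scene base rect c [ 0.5389 -0.1743] size [260.8 173.6] ang 79.3 n 2944
[(0.66, [0.525, -0.226, 0.107])]
top base rect c [ 0.5387 -0.1723] size [252.1 171. ] ang 79.3 n 2982
[(0.63, [0.528, -0.22, 0.103])]
```

View pics/sock.png

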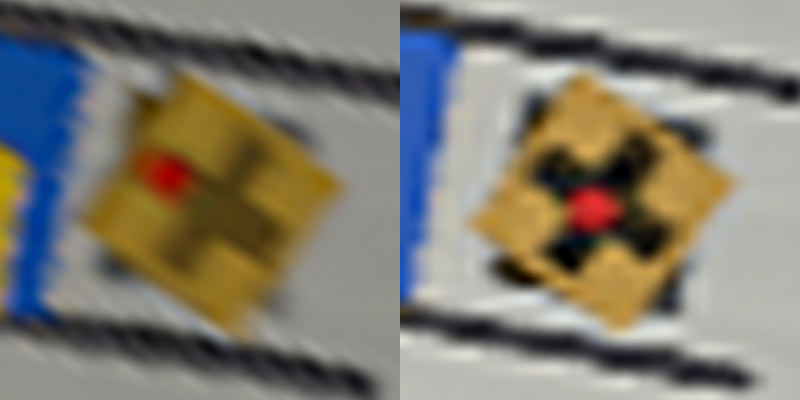

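```bash
python3 - <<'E'
from h import *
a=cv2.imread("pics/sock.png")
for k in (0,1):
    p=a[:,400*k:400*k+400]; h=cv2.cvtColor(p,cv2.COLOR_BGR2HSV)
    m=((h[...,0]>12)&(h[...,0]<28)&(h[...,1]>110)&(h[...,2]>70)).astype(np.uint8)
    m[:, :75]=0; m=cv2.morphologyEx(m,cv2.MORPH_OPEN,np.ones((15,15)))
    i,j=np.nonzero(m); print(rect(np.c_[.530+(200-i)*.00025,-.222+(200-j)*.00025]))
    hull=cv2.convexHull(np.c_[j,i].astype(np.int32)); print("quad",[ (round(.530+(200-y)*.00025,4),round(-.222+(200-x)*.00025,4)) for x,y in cv2.approxPolyDP(hull,30,True)[:,0]])
    if k:
        m=((h[...,2]<70)).astype(np.uint8); m[(np.hypot(*(np.indices((400,400))-np.array([203,203])[:,None,None]))>95)]=0
        i,j=np.nonzero(m); best=[]
        X=np.c_[.530+(200-i)*.00025,-.222+(200-j)*.00025]; X=X-X.mean(0); q=np.angle((np.hypot(*X.T)**4*np.exp(4j*np.arctan2(X[:,1],X[:,0]))).sum())/4
        print("slots",np.degrees(q))
# paddle angle from initial pictures
for c in("scene","top"):
    z=np.load(c+"0.npz"); im,d=z["im"],z["d"]; P=pts(c,d); hs=cv2.cvtColor(im,cv2.COLOR_RGB2HSV)
    m=(d>0)&(abs(P[...,0]-.567)<.045)&(abs(P[...,1]-.207)<.045)&(P[...,2]>.06)&(P[...,2]<.097)&(hs[...,1]<60)&(hs[...,2]>110)
    print("paddle",rect(P[m][:,:2]))
E
```

```text
rect c [ 0.5302 -0.2229] size [55.3 49.7] ang 58.0 n 35699
quad [(np.float64(0.535), np.float64(-0.2562)), (np.float64(0.4978), np.float64(-0.2318)), (np.float64(0.523), np.float64(-0.1938)), (np.float64(0.5608), np.float64(-0.2162))]
rect c [ 0.5292 -0.2219] size [50.7 50.3] ang 58.1 n 26527
quad [(np.float64(0.5355), np.float64(-0.2535)), (np.float64(0.4988), np.float64(-0.2285)), (np.float64(0.5225), np.float64(-0.1918)), (np.float64(0.5602), np.float64(-0.2158))]
slots -35.237073937978245
paddle rect c [0.5684 0.2066] size [ 8.  66.1] ang 34.2 n 20
paddle rect c [0.5659 0.2083] size [ 4.4 66.6] ang 32.6 n 16
```

Emit:
{"method": "arm_command", "body": {
  "increments": [
    {"twist":[0,0,-0.14],"offset":[0.0195,0.0715,0],"hand":-0.1},
    {"twist":[0,0,-0.28],"offset":[0.0195,0.0715,0],"hand":-0.1},
    {"twist":[0,0,-0.42],"offset":[0.0195,0.0715,0],"hand":-0.1},
    {"twist":[0,0,-0.56],"offset":[0.0195,0.0715,0],"hand":-0.1},
    {"twist":[0,0,-0.7],"offset":[0.0195,0.0715,0],"hand":-0.1},
    {"twist":[0,0,-0.8186],"offset":[0.0195,0.0715,0],"hand":-0.1},
    {"twist":[0,0,-0.8186],"offset":[0.0195,0.0715,-0.06],"hand":-0.1},
    {"twist":[0,0,-0.8186],"offset":[0.0195,0.0715,-0.08],"hand":-0.1},
    {"twist":[0,0,-0.8186],"offset":[0.0195,0.0715,-0.08],"hand":-0.1}
  ]
}}

```text
t: 7.4
tcp_pos: [0.5652, 0.1975, 0.1775]
eef_rot: [-91.4, -0.1, -58.3]
wrist_force: [-0.6, -0.7, -0.2]
width: 0.0481
```

Emit:
{"method": "arm_command", "body": {
  "increments": [
    {"twist":[0.0128,-0.0208,0.014],"offset":[0.0018,0.0097,0],"hand":-0.1},
    {"twist":[0.0128,-0.0208,0.014],"offset":[0.0018,0.0097,0],"hand":-0.1},
    {"twist":[0.0128,-0.0208,0.014],"offset":[0.0018,0.0097,0],"hand":-0.1},
    {"twist":[0.0128,-0.0208,0.014],"offset":[0.0018,0.0097,0],"hand":-0.1}
  ]
}}

```text
t: 7.8
tcp_pos: [0.5678, 0.2073, 0.179]
eef_rot: [-89.8, -0.1, -57.5]
wrist_force: [-0.2, 0.3, -0.6]
width: 0.0477
```

Good. Descend and grip.

Emit:
{"method": "arm_command", "body": {
  "increments": [
    {"twist":[0,0,0],"offset":[-0.0005,0,-0.03],"hand":-0.1},
    {"twist":[0,0,0],"offset":[-0.0005,0,-0.05],"hand":-0.1},
    {"twist":[0,0,0],"offset":[-0.0005,0,-0.057],"hand":-0.1},
    {"twist":[0,0,0],"offset":[-0.0005,0,-0.057],"hand":-0.1},
    {"twist":[0,0,0],"offset":[-0.0005,0,-0.057],"hand":1},
    {"twist":[0,0,0],"offset":[-0.0005,0,-0.057],"hand":1},
    {"twist":[0,0,0],"offset":[-0.0005,0,-0.057],"hand":1},
    {"twist":[0,0,0],"offset":[-0.0005,0,-0.057],"hand":1},
    {"twist":[0,0,0],"offset":[-0.0005,0,-0.057],"hand":1},
    {"twist":[0,0,0],"offset":[-0.0005,0,-0.057],"hand":1}
  ]
}}

```text
t: 8.8
tcp_pos: [0.5673, 0.2073, 0.1222]
eef_rot: [-89.8, -0.1, -57.5]
wrist_force: [-0.1, -0.5, 1.7]
width: 0.0238
```

Emit:
{"method": "arm_command", "body": {
  "increments": [
    {"twist":[0,0,0],"offset":[0,0,0.02],"hand":1},
    {"twist":[0,0,0],"offset":[0,0,0.05],"hand":1},
    {"twist":[0,0,0],"offset":[0,0,0.09],"hand":1},
    {"twist":[0,0,0],"offset":[0,0,0.13],"hand":1},
    {"twist":[0,0,0],"offset":[0,0,0.158],"hand":1},
    {"twist":[0,0,0],"offset":[0,0,0.158],"hand":1},
    {"twist":[0,0,0.05],"offset":[-0.002,-0.025,0.158],"hand":1},
    {"twist":[0,0,0.1],"offset":[-0.006,-0.07,0.158],"hand":1},
    {"twist":[0,0,0.15],"offset":[-0.01,-0.115,0.158],"hand":1},
    {"twist":[0,0,0.2],"offset":[-0.014,-0.16,0.158],"hand":1},
    {"twist":[0,0,0.25],"offset":[-0.018,-0.205,0.158],"hand":1},
    {"twist":[0,0,0.3],"offset":[-0.022,-0.25,0.158],"hand":1},
    {"twist":[0,0,0.35],"offset":[-0.026,-0.295,0.158],"hand":1},
    {"twist":[0,0,0.4],"offset":[-0.03,-0.34,0.158],"hand":1},
    {"twist":[0,0,0.433],"offset":[-0.034,-0.385,0.158],"hand":1},
    {"twist":[0,0,0.433],"offset":[-0.037,-0.415,0.158],"hand":1},
    {"twist":[0,0,0.433],"offset":[-0.038,-0.429,0.158],"hand":1},
    {"twist":[0,0,0.433],"offset":[-0.038,-0.429,0.158],"hand":1},
    {"twist":[0,0,0.433],"offset":[-0.038,-0.429,0.158],"hand":1},
    {"twist":[0,0,0.433],"offset":[-0.038,-0.429,0.158],"hand":1}
  ]
}}

```text
t: 10.8
tcp_pos: [0.53, -0.219, 0.2797]
eef_rot: [-89.8, -0.0, -32.5]
wrist_force: [0.4, -0.3, -1.9]
width: 0.0238
```

```bash
python3 - <<'E'
from h import *
out=[]
for c in ("scene","top"):
    im,d=viewer.get_image(c); P=pts(c,d); M=masks(im); np.savez(c+"2.npz",im=im,d=d)
    near=(d>0)&(abs(P[...,0]-.529)<.06)&(abs(P[...,1]+.222)<.06)
    hs=cv2.cvtColor(im,cv2.COLOR_RGB2HSV)
    y=(d>0)&(P[...,1]<0)&M["yellow"]&(P[...,2]>.134)&(P[...,2]<.16); print(c,"grip",rect(P[y][:,:2]) if y.sum()>4 else None)
    m=near&(P[...,2]>.19)&(P[...,2]<.225)&M["orange"]
    if m.sum()>3: print("collar",rect(P[m][:,:2]),np.percentile(P[m][:,2],[5,50,95]))
    m=near&(P[...,2]>.212)&(P[...,2]<.25)&(hs[...,1]<60)&(hs[...,2]>110)
    if m.sum()>3: print("paddle",rect(P[m][:,:2]))
    p=viewer.camera_params(c); R=Ro.from_euler('xyz',p["rotation"],degrees=True).as_matrix()
    q=(np.array([.529,-.222,.17])-p["eye"])@R; u=int(q[0]/q[2]*p["fx"]+p["cx"]);v=int(q[1]/q[2]*p["fy"]+p["cy"])
    out.append(cv2.resize(im[max(v-60,0):v+60,max(u-60,0):u+60],(400,400),interpolation=cv2.INTER_CUBIC))
save("hold.png",np.hstack(out))
E
```

```text
scene grip rect c [ 0.55   -0.1249] size [17.8 38.3] ang 85.5 n 64
collar rect c [ 0.5368 -0.2111] size [43.  47.2] ang 59.6 n 101 [0.20188915 0.20421662 0.20731844]
paddle rect c [ 0.5338 -0.2158] size [ 4.8 64.2] ang 59.2 n 6
top grip rect c [ 0.5461 -0.1259] size [14.2 37.3] ang 78.6 n 47
collar rect c [ 0.5145 -0.2051] size [30.5  8.6] ang 70.6 n 12 [0.19879704 0.2045498  0.20779249]
paddle rect c [ 0.5079 -0.2024] size [2.5 6.6] ang 44.4 n 4
```

View pics/hold.png

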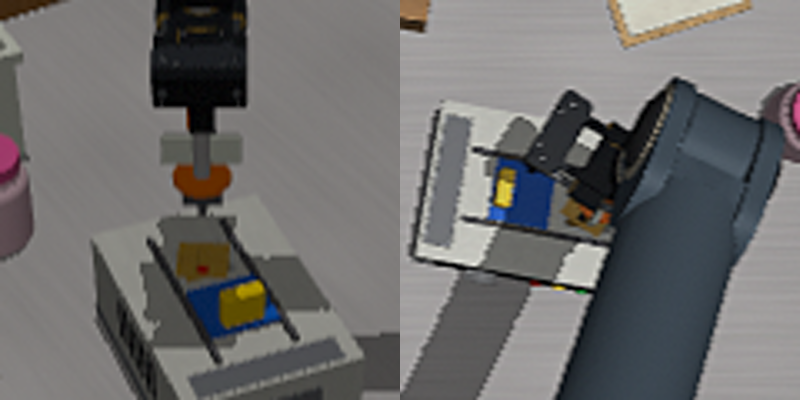

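Emit:
{"method": "arm_command", "body": {
  "increments": [
    {"twist":[0,0,0],"offset":[-0.0007,-0.003,-0.03],"hand":1},
    {"twist":[0,0,0],"offset":[-0.0007,-0.003,-0.055],"hand":1},
    {"twist":[0,0,0],"offset":[-0.0007,-0.003,-0.065],"hand":1},
    {"twist":[0,0,0],"offset":[-0.0007,-0.003,-0.065],"hand":1},
    {"twist":[0,0,0],"offset":[-0.0007,-0.003,-0.065],"hand":1},
    {"twist":[0,0,0],"offset":[-0.0007,-0.003,-0.065],"hand":1}
  ]
}}

```text
t: 11.5
tcp_pos: [0.5301, -0.2228, 0.2165]
eef_rot: [-89.7, -0.2, -32.5]
wrist_force: [0.2, -0.8, -2.1]
width: 0.0238
```

```bash
python3 - <<'E'
from h import *
im,d=viewer.get_image("scene"); P=pts("scene",d); M=masks(im)
near=(d>0)&(abs(P[...,0]-.529)<.05)&(abs(P[...,1]+.222)<.05)
m=near&M["orange"]&(P[...,2]>.12)&(P[...,2]<.165)
X=P[m]; print("collar",rect(X[:,:2]),np.median(X[:,2]))
# collar outline: fit 26 mm circle centre to the near rim
from scipy.optimize import least_squares
h=cv2.convexHull((X[:,:2]*1e4).astype(np.int32))[:,0]/1e4
print(np.round(h,4).tolist())
v,u=np.nonzero(near&(P[...,2]>.1)); a=im[v.min()-10:v.max()+10,u.min()-10:u.max()+10]; print(a.shape)
save("close.png",cv2.resize(a,None,fx=5,fy=5,interpolation=cv2.INTER_CUBIC)[:600,:800])
print(r.state()["tcp_pos"],r.state()["eef_rot"],r.state()["wrist_force"])
E
```

```text
collar rect c [ 0.5367 -0.2157] size [40.6 46.4] ang 60.3 n 100 0.14120235737453174
[[0.5601, -0.2158], [0.5543, -0.2023], [0.5432, -0.1973], [0.5344, -0.1943], [0.5256, -0.197], [0.517, -0.2048], [0.5078, -0.2193], [0.509, -0.2232], [0.5383, -0.2399], [0.5437, -0.2429], [0.5499, -0.2384], [0.5522, -0.2348], [0.5564, -0.2279]]
(0, 63, 3)Traceback (most recent call last):
  File "<stdin>", line 11, in <module>
cv2.error: OpenCV(4.12.0) /io/opencv/modules/imgproc/src/resize.cpp:4208: error: (-215:Assertion failed) !ssize.empty() in function 'resize'
```

Emit:
{"method": "arm_command", "body": {
  "increments": [
    {"twist":[0,0,0],"offset":[-0.0008,0.0008,0],"hand":1},
    {"twist":[0,0,0],"offset":[-0.0008,0.0008,0],"hand":1},
    {"twist":[0,0,0],"offset":[-0.0008,0.0008,-0.004],"hand":1},
    {"twist":[0,0,0],"offset":[-0.0008,0.0008,-0.007],"hand":1},
    {"twist":[0,0,0],"offset":[-0.0008,0.0008,-0.01],"hand":1},
    {"twist":[0,0,0],"offset":[-0.0008,0.0008,-0.0125],"hand":1},
    {"twist":[0,0,0],"offset":[-0.0008,0.0008,-0.0135],"hand":1},
    {"twist":[0,0,0],"offset":[-0.0008,0.0008,-0.0135],"hand":1}
  ]
}}

```text
t: 12.35
tcp_pos: [0.5312, -0.2237, 0.2089]
eef_rot: [-89.6, -0.6, -32.5]
wrist_force: [-6.7, 2.1, 28.8]
width: 0.0239
```

Emit:
{"method": "arm_command", "body": {
  "increments": [
    {"twist":[0,0,0],"offset":[-0.0019,0.0017,0.006],"hand":1},
    {"twist":[0,0,0],"offset":[-0.0019,0.0017,0.006],"hand":1},
    {"twist":[0,0,0],"offset":[-0.0019,0.0017,0.006],"hand":1},
    {"twist":[0,0,0],"offset":[-0.0019,0.0017,0.006],"hand":1}
  ]
}}

```text
t: 12.75
tcp_pos: [0.5287, -0.2216, 0.2137]
eef_rot: [-89.6, -0.5, -32.5]
wrist_force: [0.1, 0.3, -2.4]
width: 0.0237
```

```bash
python3 - <<'E'
from h import *
from scipy.optimize import least_squares
out=[]
for c in ("scene","top"):
    im,d=viewer.get_image(c); np.savez(c+"3.npz",im=im,d=d); P=pts(c,d)
    p=viewer.camera_params(c); R=Ro.from_euler('xyz',p["rotation"],degrees=True).as_matrix()
    q=(np.array([.529,-.222,.13])-p["eye"])@R; u=int(q[0]/q[2]*p["fx"]+p["cx"]);v=int(q[1]/q[2]*p["fy"]+p["cy"])
    out.append(cv2.resize(im[v-32:v+32,u-32:u+32],(400,400),interpolation=cv2.INTER_CUBIC))
    hs=cv2.cvtColor(im,cv2.COLOR_RGB2HSV); near=(d>0)&(abs(P[...,0]-.529)<.06)&(abs(P[...,1]+.222)<.06)
    m=near&(P[...,2]>.155)&(P[...,2]<.185)&(hs[...,1]<60)&(hs[...,2]>90)
    X=P[m]
    if len(X)>10:
        a=np.linalg.svd(X[:,:2]-X[:,:2].mean(0))[2][0]; print(c,"paddle",len(X),X.mean(0),np.degrees(np.arctan2(a[1],a[0])),rect(X[:,:2]))
s=r.state();print(s["t"],s["tcp_pos"],s["eef_rot"],s["wrist_force"])
save("close.png",np.hstack(out))
E
```

```text
scene paddle 111 [ 0.52959464 -0.21679268  0.16913611] -32.96001873985757 rect c [ 0.5307 -0.2194] size [13.9 69.3] ang 54.4 n 111
12.85 [ 0.52887176 -0.22171653  0.21381389] [-89.61288342  -0.48106246 -32.535276  ] [ 0.01810014  0.41462502 -1.15083023]
```

View pics/close.png

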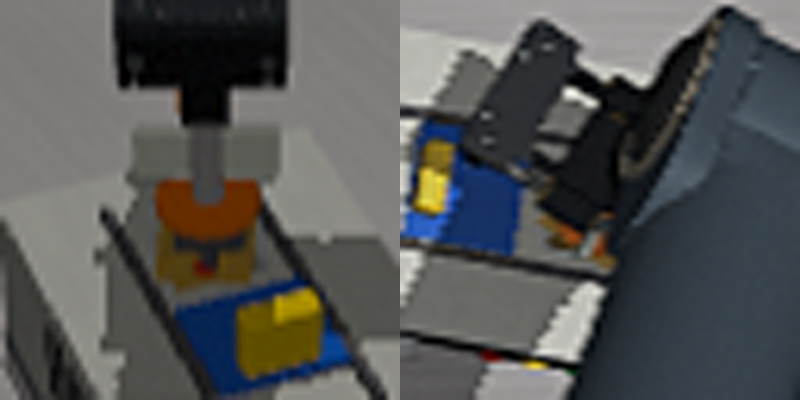

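```bash
cat > fit.py <<'E'
from h import *
from scipy.optimize import minimize
p=viewer.camera_params("scene"); R=Ro.from_euler('xyz',p["rotation"],degrees=True).as_matrix()
def proj(W):
    Q=(np.asarray(W)-p["eye"])@R; return np.c_[Q[:,0]/Q[:,2]*p["fx"]+p["cx"],Q[:,1]/Q[:,2]*p["fy"]+p["cy"]]
u0,v0=[int(t) for t in proj([[.529,-.222,.12]])[0]-25]; N=50; S=16
def ras(W):
    m=np.zeros((N*S,N*S),np.uint8); q=(proj(W)-[u0,v0]+.5)*S
    cv2.fillConvexPoly(m,cv2.convexHull(q.astype(np.float32)).astype(np.int32),1)
    return m.reshape(N,S,N,S).mean((1,3))
def circ(x,y,z,rad): a=np.linspace(0,2*np.pi,90); return np.c_[x+rad*np.cos(a),y+rad*np.sin(a),0*a+z]
def sq(x,y,z,ang): a=np.radians(ang+45+90*np.arange(4)); s=.024*2**.5; return np.c_[x+s*np.cos(a),y+s*np.sin(a),0*a+z]
def fit(tgt,model,w):
    f=lambda q: (w*(ras(model(*(q/1000)))-tgt)**2).sum()
    b=min((f(np.array([x,y])),x,y) for x in np.arange(519,542,1.) for y in np.arange(-233,-211,1.))
    b=min((f(np.array([x,y])),x,y) for x in b[1]+np.arange(-1,1.1,.25) for y in b[2]+np.arange(-1,1.1,.25)); return np.round(b,2)
def crop(n):
    im=np.load(n)["im"][v0:v0+N,u0:u0+N]; return im,cv2.cvtColor(im,cv2.COLOR_RGB2HSV).astype(int)
E
python3 - <<'E'
from fit import *
im,h=crop("scene1.npz"); 
t=((h[...,0]>12)&(h[...,0]<30)&(h[...,1]>100)).astype(float)
# fill hub incl. red pin by closing, drop yellow grip by component
t=cv2.morphologyEx(t,cv2.MORPH_CLOSE,np.ones((5,5))); n,l=cv2.connectedComponents(t.astype(np.uint8)); c=proj([[.53,-.223,.102]])[0]-[u0,v0]; t=(l==l[int(c[1]),int(c[0])]).astype(float)
A=t.copy(); print("hub area",t.sum()); print("hub",fit(t,lambda x,y:np.r_[sq(x,y,.102,57.4),sq(x,y,.1,57.4)],np.ones_like(t)))
im3,h=crop("scene3.npz")
t=((h[...,0]<14)&(h[...,1]>150)&(h[...,2]>60)).astype(float)
z=r.state()["tcp_pos"][2]-.1082
cc=proj([[.529,-.222,z+.032]])[0]-[u0,v0]; w=np.zeros((N,N)); w[int(cc[1])+1:]=1
i=np.indices((N,N)); w[np.hypot(i[1]-cc[0],i[0]-cc[1])>14]=0
red=(h[...,0]<4)|(h[...,0]>172)
print("collar px",(t*w).sum(),z)
for th in (14,16): 
    t=((h[...,0]>3)&(h[...,0]<th)&(h[...,1]>150)&(h[...,2]>60)).astype(float)
    print("collar",fit(t,lambda x,y:np.r_[circ(x,y,z+.026,.026),circ(x,y,z+.032,.026)],w))
v=np.hstack([cv2.resize(a,(390,390),interpolation=cv2.INTER_NEAREST) for a in (im,np.dstack([A*255]*3).astype(np.uint8))]); v2=np.hstack([cv2.resize(a,(390,390),interpolation=cv2.INTER_NEAREST) for a in (im3,np.dstack([t*255,w*255,t*0]).astype(np.uint8))])
save("fit.png",cv2.resize(np.vstack([v,v2]),(590,590)))
E
```

```text
hub area 326.0
hub [ 170.44  528.5  -224.75]
collar px 84.0 0.10561389348063956
collar [  29.26  527.25 -225.  ]
collar [  16.93  528.75 -222.5 ]
```

View pics/fit.png

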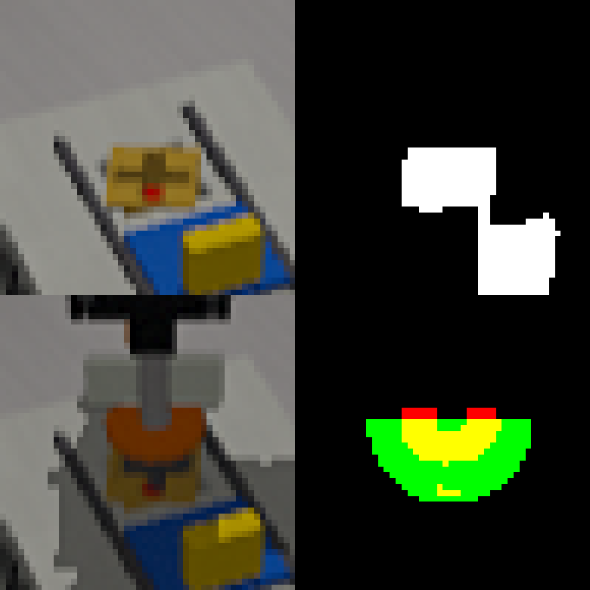

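```bash
python3 - <<'E'
from fit import *
im,h=crop("scene1.npz"); w=np.zeros((N,N)); w[20:38,12:38]=1; w[34:,31:]=0
for s in (90,110,130):
    t=((h[...,0]>10)&(h[...,0]<32)&(h[...,1]>s)).astype(np.uint8); t[h[...,0]<10]=1
    t=((((h[...,0]<32)|(h[...,0]>170))&(h[...,1]>s))).astype(float)*w
    # interior slots count as hub
    t[27:33,20:32]=1
    print("hub",t.sum(),fit(t,lambda x,y:np.r_[sq(x,y,.102,57.4),sq(x,y,.1,57.4)],w),fit(t,lambda x,y:sq(x,y,.102,57.4),w))
im3,h=crop("scene3.npz"); z=r.state()["tcp_pos"][2]-.1082
print(h[20:30,25].tolist(), h[20:36,21].tolist())
w=np.zeros((N,N)); w[20:29,13:37]=1
for th in (15,16,17,18,19):
    t=((h[...,0]>3)&(h[...,0]<th)&(h[...,1]>150)&(h[...,2]>50)).astype(float); t[20:24,22:30]=1
    print(th,"collar",(t*w).sum(),fit(t,lambda x,y:np.r_[circ(x,y,z+.026,.026),circ(x,y,z+.032,.026)],w))
E
```

```text
hub 158.0 [   5.13  528.5  -224.75] [   5.39  529.   -224.25]
hub 157.0 [   4.91  528.25 -225.5 ] [   4.64  529.   -224.25]
hub 153.0 [   7.75  528.25 -225.5 ] [   6.76  529.25 -223.5 ]
[[30, 4, 67], [105, 7, 69], [8, 74, 79], [14, 239, 98], [13, 255, 101], [13, 255, 101], [14, 255, 101], [14, 255, 94], [10, 176, 68], [105, 48, 32]] [[13, 255, 102], [13, 255, 101], [13, 255, 99], [13, 255, 101], [13, 255, 101], [13, 255, 99], [13, 252, 91], [9, 173, 62], [110, 70, 33], [150, 8, 31], [19, 159, 61], [21, 201, 81], [21, 201, 81], [22, 207, 79], [22, 209, 78], [21, 212, 77]]
15 collar 120.0 [   3.01  528.75 -222.5 ]
16 collar 120.0 [   3.01  528.75 -222.5 ]
17 collar 122.0 [   2.53  528.5  -222.  ]
18 collar 122.0 [   2.53  528.5  -222.  ]
19 collar 122.0 [   2.53  528.5  -222.  ]
```

Emit:
{"method": "arm_command", "body": {
  "increments": [
    {"twist":[0.001,0.008,0],"offset":[0.0007,-0.0022,0],"hand":1},
    {"twist":[0.001,0.008,0],"offset":[0.0007,-0.0022,0],"hand":1},
    {"twist":[0.001,0.008,0],"offset":[0.0007,-0.0022,0],"hand":1},
    {"twist":[0.001,0.008,0],"offset":[0.0007,-0.0022,-0.003],"hand":1},
    {"twist":[0.001,0.008,0],"offset":[0.0007,-0.0022,-0.0055],"hand":1},
    {"twist":[0.001,0.008,0],"offset":[0.0007,-0.0022,-0.0075],"hand":1},
    {"twist":[0.001,0.008,0],"offset":[0.0007,-0.0022,-0.0075],"hand":1}
  ]
}}

```text
t: 13.55
tcp_pos: [0.5296, -0.2241, 0.2061]
eef_rot: [-89.8, -0.1, -32.5]
wrist_force: [0.3, -0.3, -2.5]
width: 0.0238
```

Emit:
{"method": "arm_command", "body": {
  "increments": [
    {"twist":[0,0,0],"offset":[0,0,-0.004],"hand":1},
    {"twist":[0,0,0],"offset":[0,0,-0.008],"hand":1},
    {"twist":[0,0,0],"offset":[0,0,-0.012],"hand":1},
    {"twist":[0,0,0],"offset":[0,0,-0.016],"hand":1},
    {"twist":[0,0,0],"offset":[0,0,-0.02],"hand":1},
    {"twist":[0,0,0],"offset":[0,0,-0.023],"hand":1},
    {"twist":[0,0,0],"offset":[0,0,-0.024],"hand":1},
    {"twist":[0,0,0],"offset":[0,0,-0.024],"hand":1}
  ]
}}

```text
t: 14.35
tcp_pos: [0.5298, -0.2243, 0.1842]
eef_rot: [-89.8, -0.1, -32.5]
wrist_force: [-4.4, 1.7, 14.1]
width: 0.0237
```

Emit:
{"method": "arm_command", "body": {
  "increments": [
    {"twist":[0,0,0],"offset":[0,0,-0.002],"hand":1},
    {"twist":[0,0,0],"offset":[0,0,-0.0035],"hand":1},
    {"twist":[0,0,0],"offset":[0,0,-0.0035],"hand":1},
    {"twist":[0,0,0],"offset":[0,0,-0.0035],"hand":1},
    {"twist":[0,0,0],"offset":[0,0,-0.0035],"hand":1},
    {"twist":[0,0,0],"offset":[0,0,-0.0035],"hand":1}
  ]
}}

```text
t: 14.95
tcp_pos: [0.5298, -0.2244, 0.1841]
eef_rot: [-89.7, -0.1, -32.6]
wrist_force: [-6.5, 3.3, 21.8]
width: 0.0236
```

```bash
python3 - <<'E'
from h import *
im,d=viewer.get_image("scene"); P=pts("scene",d); M=masks(im)
near=(d>0)&(abs(P[...,0]-.529)<.05)&(abs(P[...,1]+.222)<.05)
m=near&M["orange"]&(P[...,2]<.13); print("collar top z",np.median(P[m][:,2]),rect(P[m][:,:2]))
y=(d>0)&(P[...,1]<0)&M["yellow"]&(P[...,2]>.134)&(P[...,2]<.16); print("grip",rect(P[y][:,:2]))
save("end.png",cv2.resize(im[60:220,170:340],None,fx=3,fy=3,interpolation=cv2.INTER_CUBIC))
s=r.state();print(s["t"],s["tcp_pos"],s["eef_rot"],s["wrist_force"],s["width"])
E
```

```text
collar top z 0.1088308142805211 rect c [ 0.5326 -0.219 ] size [51.5 47.3] ang 57.5 n 102
grip rect c [ 0.5497 -0.1258] size [19.8 36.8] ang 72.1 n 69
15.0 [ 0.5298299  -0.22443764  0.18414343] [-89.66695356  -0.11034757 -32.55048765] [-7.9725442   3.14022438 21.17697705] 0.024018236579107503
```

View pics/end.png

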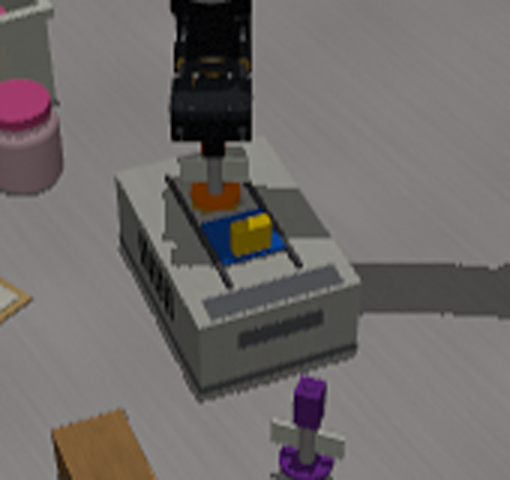

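```bash
python3 -c "
from rig import r
print(r.hand_in()); s=r.state(); print(s['t'],s['tcp_pos'],s['wrist_force'],s['width'])"
```

```text
the job is handed in; nothing more can be done
None
the job is handed in; nothing more can be done
```

I slid the shutter to its stop, lifted the beater out of its stand, lined it up with the socket and pressed it home. I handed the job in at about 15 s, still gripping the head and pushing down. No verdict was reported.

- **Shutter:** it moved about 65 mm and then stopped against 19 N without moving further. The last picture shows the grip still at that end.
- **Insertion:** the first try landed on the hub face at about 29 N. I backed off, shifted about 2 mm in y and took out a small tilt, and the splines then dropped in freely.
- **Beater at home:**
  - The TCP stopped at z 0.1841 m, where I expected 0.1842 m, and pushing harder didn't move it.
  - The collar top measured 0.109 m against the nominal 0.108 m.
  - The gripper was within about 0.3° of vertical and about 0.1° of the measured hub angle.
- **Grip and push:** the fingers held the head at 24 mm opening, with about 21 N on the wrist.

- **Cameras disagreed:** the top and scene cameras put the hub about 2.5 mm apart in y. The beater seated at the scene camera's position.
- **Not checked:** I couldn't read the ejector directly, so its travel is inferred from the hard stop. I did not re-measure the tubs and carton, but the arm never went near them.

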